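# Unload the boat from a tube furnace with the hooked rake

### The arm

A 7-joint arm with a two-finger parallel gripper is mounted at the origin on the work surface. World frame = base frame: x ahead of the robot, y to its left, z up, the work surface at z = 0. Lengths are in m, angles in degrees, forces in N, time in s.
With the tool pointing down it reaches from about 0.425 to 0.875 m from the base axis. Payload 4.7 kg.
Tool frame: the origin (TCP) lies on the centre line of the jaws, within the pads' length; the fingertips stand 8 mm ahead of it and the grasp point (between the pads) lies 11 mm behind it; z points along the fingers, y is the direction in which the jaws open and shut (so a half turn about z gives the same grasp; the last joint's range is limited). The gripper opens to 87 mm and grips with 3 to 60 N. Pads are 19 mm wide; open, the fingers measure 117 mm over their backs; the gripper's body (75 mm by 190 mm) begins 51 mm behind the grasp point.
Start: joints at [69.391, 18.392, -4.016, 83.108, 1.295, 78.541, -3.26], TCP at [0.237, -0.605, 0.231] pointing down, gripper open.
Joint ranges: [-163.93, 163.93], [-17.29, 119.83], [-79.2, 71.16], [3.27, 140.29], [-89.18, 269.18], [5.43, 117.66], [-154.24, 154.24]. Speed limits (degrees/s): [147.25, 147.25, 180, 180, 180, 180, 180].

### API

Orientations are given as [roll, pitch, yaw] about the fixed x, y, z axes, in that order (R = Rz(yaw) Ry(pitch) Rx(roll)).
In Python, from cell import env gives the robot as it stands. The module is installed in compiled form; this text tells all that it offers.
- The arm moves only by the tool move_arm, never from a script. Its argument "steps" is a list of rows, each a list of 2 entries, a list of its own where there are three numbers: the shift along the tool's x, y, z in m, then the turn about the tool's z in rad. A call has 1 to 20 rows; each row is the pose to reach, as a shift and turn from the pose commanded when the call began, along the tool's axes at that moment; what a row does not reach only later rows make up. A row lasts 1/8 s, in which the tool goes at most 62.5 mm and 10.7 degrees, less where a joint would pass 70% of its speed; a pose out of reach is approached as far as the arm can. A call with a gripper value outside its range is refused whole. "hand" is the closure, from -1 (fully open) to 1 (shut), set as the call begins (left out, the last holds). The fingers move at their own pace and stop on an object; "squeeze" is the grip in N (left out, the last holds). Time passes only in rows, so rows that repeat a pose let the fingers close. It gives the time, the measured TCP pose, the force and the opening at its end, in the units of the state.
- env.get_obs(): the state, without advancing time (a new reading comes with each control period).
- env.read_camera(name): name is "scene" or "side" or "wrist"; returns (picture, depth): 384x512x3 uint8, red, green, blue; 384x512 float32, m along the optical axis (not along the pixel's ray), 0 where there is no reading.
- env.calibration(name): a dict with "intrinsics" (3x3 intrinsics, pixels), "position" and "orientation" of the camera in the world; the wrist camera has in their place "mount" (4x4, takes a point from camera to tool coordinates, whose origin is the TCP and whose axes are the flange's). Camera axes: x right, y up, looking along -z (the intrinsics and any distortion apply to the point x, -y, -z); pixel columns grow to the right and rows downward; lengths in m; the calibration is good to about 2 mm. A picture is of the moment at which its call begins: read the wrist's pose just before it. calibration takes no time and is no camera call.
- env.sign_off(): hands the job in, once; it reports no verdict.
Trained networks look in the newest picture that a camera, given by its name, has taken for a name from the list of things; names that differ only in an ending like _2 or _b are one class to them, and where a whole thing is asked for, a point or a joint stands for the part that bears it (a point fixed in the world has none). Each returns a list of dicts, best first, with "conf" (0 to 1); they miss things now and then, are a little off and sometimes report something else, mostly with a low value. They report only what shows in the picture. A call takes as long as a camera call.
- env.cut_out(camera, query): "region" (384x512 bool, what is visible of it) and "uv" ([column, row] in pixels, amid what is visible of it).
The state is a dict: "time_s": time; "qpos": joint angles; "joint_velocities": joint speeds; "effort": joint torques, N m; "tool_pos": TCP position; "tool_rot": TCP orientation; "force": force on the tool from outside, world axes, zero at the start; "wrist_torque": the same for the moment, N m; "grip_width": finger opening in m.
Only numpy, scipy, OpenCV 4.12 (cv2) and the standard library are available. Lean on these libraries where they do the work, as an engineer would, in place of code of your own. Each camera call takes 0.05 s, during which the arm holds its last target. There are 200 camera calls.

### The job

The furnace is cold and open: take the hooked rake from its rack, reach down the quartz tube with it, hook the ceramic boat by its bail and draw it right out onto the loading tray, upright. Then lay the rake back in its own cradles on the rack. Handle the boat only with the rake, do not knock the quartz tube, and leave the push rod, the spare boat and the other things on the bench where they are.

Things in the scene. Friction and masses are not known exactly. Their poses are not given: they have to be found in the camera images.
- tube_mouth (a point): Centre of the open mouth of the clear quartz tube of a cream split tube furnace, lid thrown back; 160 mm above the bench. y runs along the tube axis into the furnace, z up, x across. The casing (240 mm across, from 50 to 370 mm in from the mouth) reaches up to the tube's axis; the open lid leans back behind its +x side, up to 460 mm above the bench.
- tube: The fixed, level quartz tube: outside 80 mm, bore 74 mm (16 flats, one lowest), 430 mm long, sealed at its far end, sticking 50 mm out of the casing. Origin at the centre of its mouth, y along it into the furnace. The bore's lowest line is 37 mm below its axis. Fragile: a push of more than 15 N is a knock.
- tray_floor (a point): Middle of the flat floor of the steel loading tray, on a post, fixed in line with the tube mouth: 77 mm out from it and 39 mm below its centre. The tray runs from 2 to 152 mm outside the mouth, 62 mm wide inside, its floor 2 mm lower than the bore's lowest line; a rim 10 mm high closes its sides and outer end. Axes as tube_mouth.
- boat: White ceramic boat lying in the tube: 100 mm long (y), 40 mm wide (x), 22 mm high, open on top, walls 3 mm, floor 4 mm, 90 to 155 g. Origin at the centre of its underside, which rides 1.5 mm above the bore's lowest line. Its y points along the tube into the furnace. It slides easily along the tube.
- boat_bail (a point): Middle of that boat's bail: a ceramic cross-bar 5 mm thick and 31 mm wide (x) standing over the end wall that faces the mouth, 29 mm above the boat's underside and 48.5 mm from its middle. It starts 75 to 115 mm inside the mouth, its top 33 mm above the bore's lowest line. A hook let down just behind it goes into the boat's hollow.
- rack: Dark steel rack fixed on the bench, plate 150 x 230 mm. Origin on the bench under the midpoint between the two tools' handles; y runs along the tools towards their tips; their places lie at x = -45 and +45 mm. Each has a slot, open upwards, under the back of the handle (y = -40 mm) and a V notch under the rod (y = 140 mm).
- rake_grip (a point): Centre of the hooked rake's handle, an aluminium bar 100 mm long (y), 14 wide (x), 22 high, 90 mm above the bench in the rack; grip it here from above, across x. y points to the hook. In front a 6 mm steel rod drops, from y = 58 to 70 mm, to 45 mm below the handle's centre, then runs level to y = 225 mm. 105 to 155 g, balancing some 20 mm in front.
- rake_hook (a point): Centre of the rounded end of the rake's down-turned hook: 225 mm in front of rake_grip and 63 mm below it, 18 mm below the axis of the rod. The hook is 6 mm thick, so its very end is 3 mm lower.
- push_rod: The push rod in the rack's other place: same handle and cranked rod, but ending in a flat disc 20 mm across instead of a hook. Origin at its handle's centre. Not needed.
- spare_boat: An identical spare boat on the bench, nearer the robot. Origin at the centre of its underside.
- end_flange: The tube's removed steel end flange on the bench, a disc 104 mm across with a brass fitting, 64 mm high. Origin at the centre of its underside.
- beaker: Glass beaker on the bench, 70 mm across, 95 mm high. Origin at the centre of its underside.
- solvent: Amber bottle on the bench, 72 mm across, 170 mm high. Origin at the centre of its underside.
- clamp_ring: Aluminium clamp ring on the bench, 110 mm across, 16 mm thick. Origin at its centre, on the bench.
- wafer_box: Flat black and clear wafer box on the bench, 112 mm square, 30 mm high. Origin at the centre of its underside.

How it is judged:
By the outcome, as a careful person would: the job done as asked, in the order asked, and still so for the second after the job is handed in, with the robot touching nothing.
It also fails if it takes over 58 s, if anything falls off the work surface, if the arm or the gripper's body presses on something with over 40 N, if the wrist force passes 120 N, or if a joint passes its speed limit or range.

## Working session

There is one attempt and no reset: what is moved stays moved. The work goes in short steps, Python scripts to look and compute and a tool call to move; the robot and the scene stay as the last step left them, time stands still between calls to the robot, and variables do not carry over. Pictures are saved under pics/ and viewed, about 8 in all and at most 12, crops included, and the job is handed in when it is done.

Besides the shell and the picture viewer there is one more tool, called after "Request:" as name(argument=value, ...) on one line, values as JSON. move_arm: Moves the arm, as the interface text tells. Its arguments: {"type":"object","properties":{"steps":{"type":"array"},"hand":{"type":"number"},"squeeze":{"type":"number"}},"required":["steps"]}

```bash
mkdir -p pics; ls; cat > h.py <<'E'
import numpy as np, cv2
from scipy.spatial.transform import Rotation as R
from cell import env
def rot(o):
    o=np.array(o,float)
    if o.shape==(3,3): return o
    return R.from_euler('xyz',o,degrees=True).as_matrix()
def cam(name):
    s=env.get_obs(); c=env.calibration(name)
    K=np.array(c['intrinsics'])
    if 'mount' in c:
        T=np.eye(4);T[:3,:3]=rot(s['tool_rot']);T[:3,3]=s['tool_pos'];T=T@np.array(c['mount'])
    else:
        T=np.eye(4);T[:3,:3]=rot(c['orientation']);T[:3,3]=c['position']
    im,d=env.read_camera(name)
    return im,d,K,T
def cloud(d,K,T):
    v,u=np.mgrid[:d.shape[0],:d.shape[1]]
    x=(u-K[0,2])/K[0,0]*d; y=(v-K[1,2])/K[1,1]*d
    P=np.stack([x,-y,-d],-1)@T[:3,:3].T+T[:3,3]
    P[d==0]=np.nan
    return P
def proj(p,K,T):
    q=(np.atleast_2d(p)-T[:3,3])@T[:3,:3]
    return np.stack([K[0,0]*q[:,0]/-q[:,2]+K[0,2],K[1,1]*-q[:,1]/-q[:,2]+K[1,2]],-1)
E
python3 - <<'E'
from h import *
print(env.get_obs())
ims=[]
for n in ['scene','side']:
    c=env.calibration(n); print(n,c)
    im,d,K,T=cam(n); P=cloud(d,K,T)
    np.savez(f'{n}.npz',im=im,P=P,d=d)
    cv2.imwrite(f'pics/{n}.png',im[...,::-1])
    for q in ['tube','rack','rake_grip','push_rod','tray_floor','boat','boat_bail','rake_hook','spare_boat','tube_mouth','end_flange','beaker','solvent']:
        for r in env.cut_out(n,q)[:2]:
            p=P[r['region']]; p=p[~np.isnan(p[:,0])]
            if len(p): print(n,q,round(r['conf'],2),np.round(r['uv']),np.round(np.median(p,0),3),np.round(np.percentile(p,3,0),3),np.round(np.percentile(p,97,0),3))
a=cv2.imread('pics/scene.png');b=cv2.imread('pics/side.png')
E
```

```text
pics
{'time_s': 0.0, 'qpos': array([69.39185988, 18.43743925, -4.01552453, 83.17371479,  1.29471148,
       78.54050516, -3.26086339]), 'joint_velocities': array([ 0.08483054,  0.01293491,  0.00261578,  0.02504857,  0.09040643,
       -0.07331526, -0.02906034]), 'effort': array([ 2.25634285e-04, -4.91286242e+01, -4.03945176e-01, -3.12527883e+01,
       -6.40417007e-02,  4.37301700e-02,  1.43210900e-04]), 'tool_pos': array([ 0.23710146, -0.60464656,  0.22949026]), 'tool_rot': array([-1.79893566e+02,  5.42963262e-03,  2.14169408e+01]), 'force': array([ 0.01370648, -0.14947512, -0.3235461 ]), 'wrist_torque': array([0.00147395, 0.00523719, 0.00269599]), 'grip_width': 0.08743164246808414}
scene {'intrinsics': array([[465.7050515 ,   0.        , 255.08270567],
       [  0.        , 465.7050515 , 193.25887343],
       [  0.        ,   0.        ,   1.        ]]), 'position': array([ 1.17287473, -0.59197372,  1.08890709]), 'orientation': array([41.7988964 ,  0.69245544, 54.31306792])}
scene tube 0.63 [372. 138.] [0.54  0.263 0.192] [0.494 0.109 0.125] [0.577 0.507 0.202]
scene tube 0.57 [176
[... 2189 characters left out ...]
57 0.548 0.387]
side rake_hook 0.59 [286. 158.] [ 0.483 -0.298  0.096] [ 0.472 -0.457 -0.001] [ 0.545 -0.24   0.102]
side spare_boat 0.81 [275. 255.] [0.398 0.047 0.009] [ 0.376 -0.003 -0.   ] [0.416 0.097 0.028]
side tube_mouth 0.6 [120. 266.] [0.619 0.384 0.191] [0.394 0.158 0.068] [0.761 0.548 0.387]
side end_flange 0.84 [216. 187.] [ 0.667 -0.179  0.028] [ 0.628 -0.225  0.016] [ 0.703 -0.145  0.055]
side beaker 0.7 [238. 153.] [ 0.659 -0.313  0.065] [ 0.634 -0.367  0.004] [ 0.694 -0.3    0.093]
side beaker 0.34 [316. 170.] [ 0.387 -0.266  0.09 ] [ 0.355 -0.343  0.04 ] [ 0.403 -0.093  0.102]
side solvent 0.77 [282. 132.] [ 0.557 -0.484  0.084] [ 0.529 -0.517  0.005] [ 0.593 -0.469  0.167]
```

View pics/scene.png

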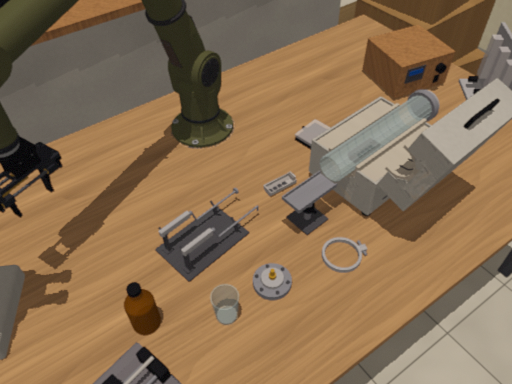

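View pics/side.png

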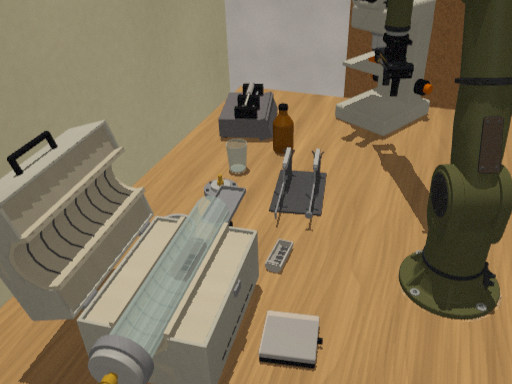

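The scene view shows the rack at about (200,240) with two tools, the tray at about (310,190), the mouth at about (330,175) and the spare boat at about (280,183). The side view agrees. Next I fit the geometry from the depth.

```bash
python3 - <<'E'
from h import *
for n in ['scene','side']:
    z=np.load(n+'.npz');P=z['P'].reshape(-1,3);P=P[~np.isnan(P[:,0])]
    def box(x0,x1,y0,y1,z0,z1):
        m=(P>[x0,y0,z0]).all(1)&(P<[x1,y1,z1]).all(1); return P[m]
    for nm,b in {'h+':(.45,.53,-.37,-.2,.085,.11),'h-':(.35,.44,-.37,-.2,.085,.11),'rod+':(.43,.56,-.22,-.05,.035,.07),'rod-':(.34,.43,-.22,-.05,.035,.07),'trayfloor':(.45,.65,-.1,.1,.112,.127),'rim':(.45,.65,-.1,.1,.1275,.135),'tubetop':(.45,.62,.05,.55,.192,.205)}.items():
        p=box(*b)
        if len(p)<8: print(n,nm,len(p));continue
        c,sz,a=cv2.minAreaRect(p[:,:2].astype('f4')); vx=cv2.fitLine(p[:,:2].astype('f4'),cv2.DIST_HUBER,0,.001,.001).ravel()
        print(n,nm,len(p),np.round(c,4),np.round(sz,3),round(a,1),'line ang',round(np.degrees(np.arctan2(vx[1],vx[0])),1),np.round(vx[2:],4),'med z',round(np.median(p[:,2]),4), np.round([p[:,0].min(),p[:,0].max(),p[:,1].min(),p[:,1].max()],3))
E
```

```text
scene h+ 296 [ 0.4953 -0.2973] [0.035 0.112] 3.5 line ang -80.5 [ 0.493  -0.2942] med z 0.0988 [ 0.476  0.516 -0.353 -0.242]
scene h- 279 [ 0.4061 -0.317 ] [0.036 0.106] 1.7 line ang -78.5 [ 0.4053 -0.3154] med z 0.0978 [ 0.387  0.425 -0.37  -0.264]
scene rod+ 127 [ 0.4608 -0.1513] [0.034 0.141] 17.0 line ang -79.9 [ 0.4682 -0.1655] med z 0.0471 [ 0.448  0.484 -0.22  -0.08 ]
scene rod- 118 [ 0.3713 -0.1577] [0.036 0.123] 14.5 line ang -82.2 [ 0.3736 -0.1544] med z 0.0475 [ 0.357  0.396 -0.218 -0.095]
scene trayfloor 893 [0.5493 0.0274] [0.072 0.15 ] 5.0 line ang -84.2 [0.5477 0.0263] med z 0.1213 [ 0.51   0.59  -0.049  0.1  ]
scene rim 175 [0.5492 0.0265] [0.072 0.15 ] 4.9 line ang -65.6 [0.5512 0.0093] med z 0.1304 [ 0.508  0.591 -0.049  0.1  ]
scene tubetop 1658 [0.5319 0.3246] [0.083 0.441] 7.2 line ang -85.1 [0.5278 0.3106] med z 0.1981 [0.465 0.571 0.101 0.548]
side h+ 115 [ 0.4785 -0.2947] [0.034 0.112] 16.1 line ang -80.2 [ 0.4833 -0.2937] med z 0.0982 [ 0.471  0.51  -0.353 -0.238]
side h- 119 [ 0.4014 -0.3117] [0.034 0.113] 2.6 line ang -80.4 [ 0.3957 -0.3115] med z 0.0981 [ 0.383  0.42  -0.368 -0.256]
side rod+ 95 [ 0.4623 -0.1471] [0.034 0.142] 0.5 line ang -79.8 [ 0.459  -0.1472] med z 0.0462 [ 0.445  0.48  -0.218 -0.076]
side rod- 119 [ 0.3664 -0.1549] [0.034 0.132] 13.9 line ang -80.7 [ 0.3674 -0.1428] med z 0.0462 [ 0.35   0.392 -0.22  -0.087]
side trayfloor 466 [0.5443 0.0254] [0.067 0.148] 6.3 line ang -64.0 [ 0.5424 -0.0042] med z 0.12 [ 0.506  0.584 -0.047  0.096]
side rim 90 [0.546  0.0269] [0.07 0.15] 4.9 line ang -71.2 [0.522  0.0228] med z 0.1294 [ 0.506  0.587 -0.049  0.099]
side tubetop 3915 [0.5106 0.3278] [0.081 0.447] 2.8 line ang -84.1 [0.5149 0.325 ] med z 0.1972 [0.46  0.561 0.105 0.55 ]
```

Request:
move_arm(steps=[[[0.035,-0.02,-0.01],-0.137],[[0.07,-0.04,-0.02],-0.274],[[0.104,-0.059,-0.03],-0.412],[[0.139,-0.079,-0.03],-0.549],[[0.173,-0.099,-0.03],-0.686],[[0.208,-0.119,-0.03],-0.823],[[0.243,-0.139,-0.03],-0.96],[[0.278,-0.158,-0.03],-1.098],[[0.312,-0.178,-0.03],-1.235],[[0.347,-0.198,-0.03],-1.372],[[0.347,-0.198,-0.03],-1.372],[[0.347,-0.198,-0.03],-1.372]])

```text
time_s: 2.9
tool_pos: [0.4876, -0.2949, 0.2606]
tool_rot: [-180.0, 0.0, 99.9]
force: [0.8, -0.4, -0.5]
grip_width: 0.0871
```

```bash
python3 - <<'E'
from h import *
s=env.get_obs(); print(s['time_s'],s['tool_pos'],s['tool_rot'],s['qpos'])
im,d,K,T=cam('wrist'); P=cloud(d,K,T); np.savez('w1.npz',im=im,P=P,d=d)
cv2.imwrite('pics/w1.png',im[...,::-1]); print(T[:3,3])
for q in ['rake_grip','push_rod','rack','rake_hook']:
    for r in env.cut_out('wrist',q)[:2]:
        p=P[r['region']]; p=p[~np.isnan(p[:,0])]
        print(q,round(r['conf'],2),np.round(r['uv']),np.round(np.median(p,0),3),np.round(np.percentile(p,3,0),3),np.round(np.percentile(p,97,0),3))
P=P.reshape(-1,3);P=P[~np.isnan(P[:,0])]
for nm,b in {'h+':(.44,.54,-.37,-.2,.0975,.106),'h-':(.35,.44,-.37,-.2,.0975,.106),'rod+':(.43,.56,-.2,-.05,.04,.052),'rod-':(.34,.43,-.2,-.05,.04,.052)}.items():
    p=P[(P>[b[0],b[2],b[4]]).all(1)&(P<[b[1],b[3],b[5]]).all(1)]
    if len(p)<8: print(nm,len(p));continue
    c,sz,a=cv2.minAreaRect(p[:,:2].astype('f4'));vx=cv2.fitLine(p[:,:2].astype('f4'),cv2.DIST_HUBER,0,.001,.001).ravel()
    print(nm,len(p),np.round(c,4),np.round(sz,3),round(a,1),round(np.degrees(np.arctan2(vx[1],vx[0])),2),np.round(vx[2:],4),np.median(p[:,2]))
E
```

```text
2.9 [ 0.48759267 -0.29489456  0.2605508 ] [-1.79963450e+02  4.52448936e-02  9.99499267e+01] [ 51.37799343   9.38871816 -25.73139669  91.54713636   4.18293326
  80.01013189  35.17033997]
[ 0.47475958 -0.21985994  0.41501433]
rake_grip 0.84 [257. 150.] [ 0.482 -0.263  0.097] [ 0.454 -0.349  0.001] [ 0.503 -0.097  0.102]
push_rod 0.78 [189. 158.] [ 0.396 -0.287  0.095] [ 0.366 -0.361  0.045] [ 0.413 -0.117  0.103]
rack 0.6 [225. 126.] [ 0.437 -0.246  0.009] [ 0.361 -0.366  0.007] [ 0.512 -0.157  0.052]
rake_hook 0.85 [256. 152.] [ 0.482 -0.264  0.1  ] [ 0.455 -0.345  0.045] [ 0.499 -0.1    0.102]
h+ 869 [ 0.4846 -0.3052] [0.034 0.101] 16.0 -80.11 [ 0.4895 -0.3032] 0.10121748091826488
h- 854 [ 0.4017 -0.3227] [0.024 0.098] 16.3 -79.93 [ 0.4015 -0.3183] 0.10126781841337992
rod+ 515 [ 0.4599 -0.1478] [0.024 0.107] 16.4 -80.61 [ 0.4629 -0.1471] 0.04767682412781166
rod- 490 [ 0.3761 -0.1543] [0.022 0.092] 2.8 -80.87 [ 0.3736 -0.1576] 0.047499509725495215
```

View pics/w1.png

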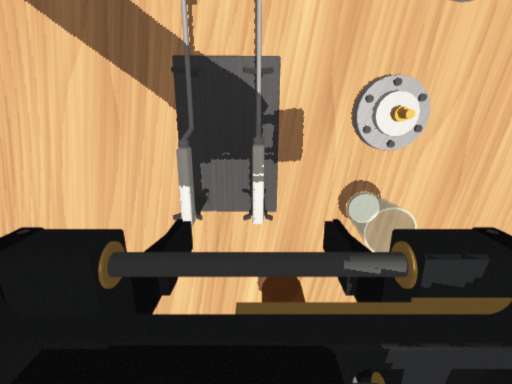

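The right-hand tool at (258,180) is centred under the gripper and the other is at (186,180), but the tips are out of frame. I'll zoom in on the tips in the first pictures.

```bash
python3 - <<'E'
import cv2,numpy as np
a=cv2.imread('pics/scene.png')[180:260,190:270];b=cv2.imread('pics/side.png')[150:230,260:340]
cv2.imwrite('pics/tips.png',np.hstack([cv2.resize(x,(400,400),interpolation=cv2.INTER_CUBIC) for x in(a,b)]))
E
```

```text
(no output)
```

View pics/tips.png

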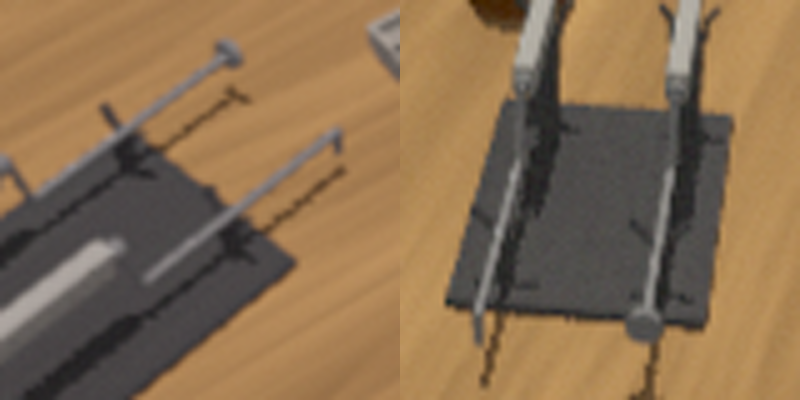

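The tips show that the +x tool, the one under the gripper, carries the down-turned hook. The other ends in the disc. Now I descend and grip.

Request:
move_arm(steps=[[[-0.002,0.0,0.03],0],[[-0.004,0.0005,0.07],0],[[-0.006,0.0005,0.11],0],[[-0.006,0.0005,0.145],0],[[-0.006,0.0005,0.165],0.002],[[-0.006,0.0005,0.176],0.002],[[-0.006,0.0005,0.1815],0.002],[[-0.006,0.0005,0.1815],0.002],[[-0.006,0.0005,0.1815],0.002]], hand=0)

```text
time_s: 4.28
tool_pos: [0.4903, -0.3003, 0.0801]
tool_rot: [179.9, 0.1, 99.9]
force: [0.3, 0.8, 0.7]
grip_width: 0.0435
```

Request:
move_arm(steps=[[[0,0,0],0],[[0,0,0],0],[[0,0,0],0],[[0,0,0],0],[[0,0,0],0]], hand=1, squeeze=40)

```text
time_s: 4.9
tool_pos: [0.4896, -0.3, 0.0791]
tool_rot: [-180.0, 0.0, 99.9]
force: [-0.7, 0.2, 1.5]
grip_width: 0.0138
```

Request:
move_arm(steps=[[[0,0,-0.006],0],[[0,0,-0.02],0],[[0,0,-0.045],0],[[0,0,-0.08],0],[[0,0,-0.12],0],[[0.015,0.01,-0.15],0.01],[[0.035,0.026,-0.161],0.022],[[0.06,0.044,-0.161],0.038],[[0.085,0.062,-0.161],0.054],[[0.11,0.081,-0.161],0.07],[[0.126,0.092,-0.161],0.08],[[0.134,0.098,-0.161],0.0855],[[0.134,0.098,-0.161],0.0855],[[0.134,0.098,-0.161],0.0855]])

```text
time_s: 6.65
tool_pos: [0.5627, -0.1524, 0.2401]
tool_rot: [-180.0, 0.0, 94.9]
force: [-0.0, -0.0, -1.6]
grip_width: 0.0136
```

```bash
python3 - <<'E'
from h import *
s=env.get_obs(); print(s['time_s'],s['tool_pos'],s['tool_rot'],s['force'],s['wrist_torque'],s['grip_width'])
yaw=np.radians(s['tool_rot'][2]); ax=np.array([np.cos(yaw),np.sin(yaw),0])
g=s['tool_pos']+[0,0,.011]; hook=g+.225*ax-[0,0,.063]; print('hook nominal',hook)
out=[]
for n in ['scene','side']:
    im,d,K,T=cam(n); P=cloud(d,K,T); np.savez(n+'2.npz',im=im,P=P,d=d,K=K,T=T)
    M=np.array([.541,.1032,.16]);a=np.array([-.0872,.9962,0])
    hp=proj(hook,K,T)[0];mp=proj(M,K,T)[0];bp=[proj(M+a*t-[0,0,.0065],K,T)[0] for t in(.05,.075,.1,.115)]
    rp=proj(g+.15*ax-[0,0,.045],K,T)[0];tp=[proj(M-a*t-[0,0,.039],K,T)[0] for t in(.002,.152)]
    print(n,hp,mp)
    c=np.array(hp).astype(int); x0=c[0]-50;y0=c[1]-50
    cr=cv2.resize(im[y0:y0+100,x0:x0+100,::-1],(600,600),interpolation=cv2.INTER_CUBIC)
    for p,col in [(hp,(0,0,255)),(mp,(255,0,0)),(rp,(0,0,255))]+[(b,(0,255,0)) for b in bp]+[(b,(0,255,255)) for b in tp]:
        cv2.circle(cr,tuple(int(v) for v in ((np.array(p)-[x0,y0]+.5)*6)),3,col,-1)
    out.append(cr[:,:])
    print('origin',x0,y0)
cv2.imwrite('pics/hov.png',cv2.resize(np.hstack(out),(800,400),interpolation=cv2.INTER_AREA))
E
```

```text
6.65 [ 0.56265511 -0.1524089   0.24010834] [-1.79976989e+02  4.43452162e-02  9.49263382e+01] [-0.03538833 -0.04693022 -1.61495699] [-0.01292497 -0.0897382  -0.02504032] 0.01361773039969287
hook nominal [0.54333326 0.07175993 0.18810834]
scene [322.1490465  167.24907473] [329.14854577 169.16629248]
origin 272 117
side [215.93933005 191.57477378] [212.13079487 208.86213593]
origin 165 141
```

View pics/hov.png

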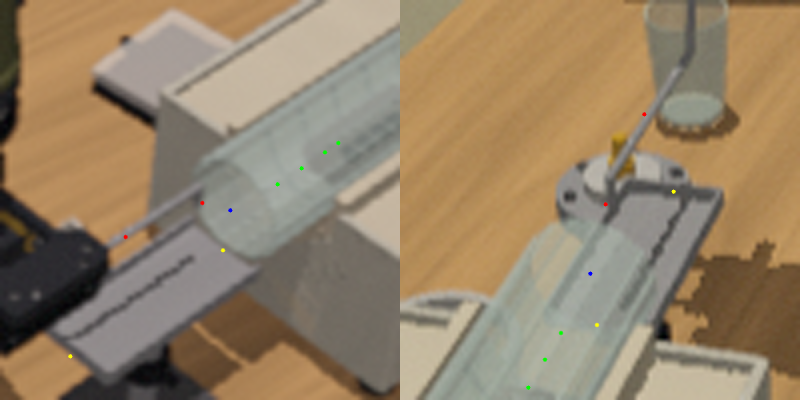

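The hook's nominal position (red dot) matches the visible hook in both views to a couple of mm, and the mouth (blue) lies on the mouth ring. Next I zoom in on the boat's near end through the glass.

```bash
python3 - <<'E'
from h import *
M=np.array([.541,.1032,.16]);a=np.array([-.0872,.9962,0]);bx=np.array([.9962,.0872,0])
out=[]
for n in ['scene','side']:
    z=np.load(n+'2.npz');im,K,T=z['im'],z['K'],z['T']
    c=proj(M+a*.1-[0,0,.007],K,T)[0].astype(int); x0=c[0]-30;y0=c[1]-30
    cr=cv2.resize(im[y0:y0+60,x0:x0+60,::-1],(600,600),interpolation=cv2.INTER_CUBIC)
    cr=cv2.convertScaleAbs(cr,alpha=1.6,beta=-60)
    for t in (.06,.08,.1,.12):
        for sx in(-.0155,.0155):
            p=proj(M+a*t+bx*sx-[0,0,.0065],K,T)[0]
            cv2.circle(cr,tuple(int(v) for v in ((p-[x0,y0]+.5)*10)),3,(0,255,0) if t!=.1 else (0,0,255),-1)
    out.append(cr); print(n,x0,y0)
    env.read_camera(n)
    for q in['boat','boat_bail','tube']:
        for r in env.cut_out(n,q)[:3]: 
            v,u=np.where(r['region']);print(n,q,round(r['conf'],2),np.round(r['uv']),u.min(),u.max(),v.min(),v.max())
cv2.imwrite('pics/bail.png',cv2.resize(np.hstack(out),(800,400),interpolation=cv2.INTER_AREA))
E
```

```text
scene 322 124
scene tube 0.96 [368. 138.] 320 431 96 181
side 166 207
side boat_bail 0.68 [121. 265.] 0 258 121 383
side tube 0.95 [170. 277.] 111 227 197 356
```

View pics/bail.png

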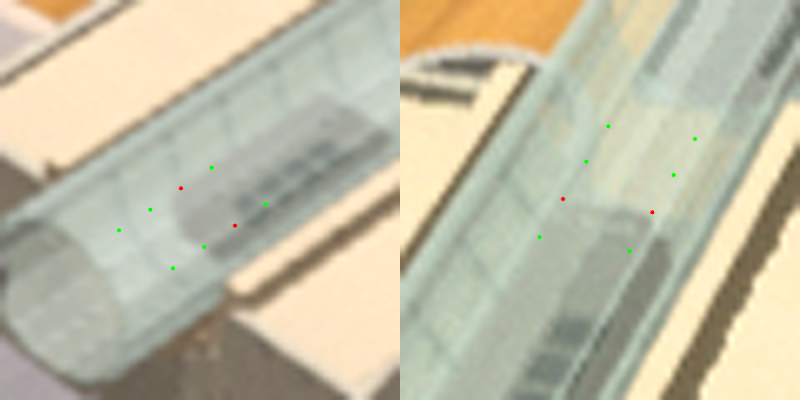

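```bash
python3 - <<'E'
from h import *
g=np.array([.56265,-.1524,.2511]);y=np.radians(94.93);ax=np.array([np.cos(y),np.sin(y),0]);nx=np.array([np.sin(y),-np.cos(y),0])
for n in['scene','side']:
    P=np.load(n+'2.npz')['P'].reshape(-1,3);P=P[~np.isnan(P[:,0])]-g
    t=P@ax;l=P@nx;m=(abs(l)<.012)&(t>.08)&(t<.24)&(P[:,2]>-.075)&(P[:,2]<-.03)
    for t0 in np.arange(.08,.24,.02):
        k=m&(t>=t0)&(t<t0+.02); 
        if k.sum()>2: print(n,round(t0,2),k.sum(),'z',np.round(np.percentile(P[k,2],[10,50,90]),4),'lat',np.round(np.median(l[k]),4))
    k=m&(t>.18); print('tmax',t[k].max() if k.any() else None)
E
```

```text
scene 0.12 5 z [-0.047  -0.0441 -0.0377] lat 0.001
scene 0.14 15 z [-0.0463 -0.0438 -0.0414] lat 0.0014
scene 0.16 17 z [-0.0458 -0.0428 -0.0412] lat 0.0012
scene 0.18 15 z [-0.047  -0.0444 -0.0418] lat 0.001
scene 0.2 14 z [-0.0539 -0.0451 -0.0407] lat 0.0014
scene 0.22 7 z [-0.0596 -0.0552 -0.0447] lat 0.0011
tmax 0.22199187580855065
side 0.08 8 z [-0.0457 -0.0449 -0.0441] lat -0.0044
side 0.1 13 z [-0.0484 -0.0446 -0.0425] lat -0.0052
side 0.12 10 z [-0.047  -0.0448 -0.0436] lat -0.0047
side 0.14 12 z [-0.0474 -0.045  -0.0433] lat -0.0042
side 0.16 12 z [-0.0474 -0.0444 -0.0433] lat -0.0049
side 0.18 12 z [-0.0457 -0.0439 -0.0422] lat -0.0044
side 0.2 14 z [-0.0465 -0.0442 -0.0433] lat -0.004
side 0.22 20 z [-0.0631 -0.0534 -0.0459] lat -0.0037
tmax 0.22657458544704498
```

Request:
move_arm(steps=[[[0,0.001,0.008],0],[[0.004,0.0017,0.018],0],[[0.012,0.0017,0.0226],0],[[0.025,0.0017,0.0226],0],[[0.04,0.0017,0.0226],0],[[0.056,0.0017,0.0226],0],[[0.072,0.0017,0.0226],0],[[0.088,0.0017,0.0226],0],[[0.104,0.0017,0.0226],0],[[0.12,0.0017,0.0226],0],[[0.135,0.0017,0.0226],0],[[0.146,0.0017,0.0226],0],[[0.152,0.0017,0.0226],0],[[0.152,0.0017,0.0226],0],[[0.152,0.0017,0.0226],0]])

```text
time_s: 9.02
tool_pos: [0.5515, -0.0002, 0.2173]
tool_rot: [-180.0, 0.0, 95.0]
force: [0.0, -0.3, -1.8]
grip_width: 0.0134
```

Request:
move_arm(steps=[[[0,0,0.005],0],[[0,0,0.01],0],[[0,0,0.015],0],[[0,0,0.0185],0],[[0,0,0.0208],0],[[0,0,0.0208],0],[[0,0,0.0208],0]])

```text
time_s: 9.9
tool_pos: [0.5516, 0.0006, 0.1968]
tool_rot: [180.0, 0.0, 95.0]
force: [-0.0, 0.6, -1.0]
grip_width: 0.0135
```

```bash
python3 - <<'E'
from h import *
s=env.get_obs(); print(s['time_s'],s['tool_pos'],s['tool_rot'],s['force'],s['wrist_torque'])
out=[]
for n,c in [('scene',(355,150)),('side',(194,240))]:
    im,d,K,T=cam(n); x0=c[0]-30;y0=c[1]-30
    out.append(cv2.convertScaleAbs(cv2.resize(im[y0:y0+60,x0:x0+60,::-1],(400,400),interpolation=cv2.INTER_CUBIC),alpha=1.6,beta=-60))
cv2.imwrite('pics/low.png',np.hstack(out))
E
```

```text
9.9 [0.55159759 0.00058143 0.19680338] [1.79982819e+02 7.33251182e-03 9.50199217e+01] [-0.03927933  0.58558639 -0.96757046] [-0.0551852  -0.13055155 -0.0176607 ]
```

View pics/low.png

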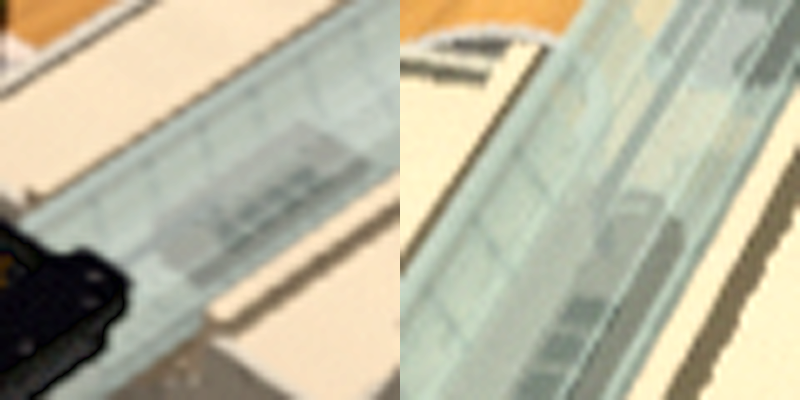

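Request:
move_arm(steps=[[[-0.003,-0.001,0],0],[[-0.007,-0.002,0],0],[[-0.012,-0.003,0],0],[[-0.018,-0.003,0],0],[[-0.025,-0.003,0],0],[[-0.033,-0.003,0],0],[[-0.041,-0.003,0],0],[[-0.049,-0.003,0],0],[[-0.057,-0.003,0],0],[[-0.065,-0.003,0],0],[[-0.073,-0.003,0],0],[[-0.081,-0.003,0],0],[[-0.089,-0.003,0],0],[[-0.096,-0.003,0],0],[[-0.1,-0.003,0],0],[[-0.1,-0.003,0],0]])

```text
time_s: 12.0
tool_pos: [0.5572, -0.1, 0.1966]
tool_rot: [-180.0, 0.0, 95.0]
force: [0.1, 0.0, -1.0]
grip_width: 0.0137
```

```bash
python3 - <<'E'
from h import *
s=env.get_obs(); print(s['time_s'],s['tool_pos'],s['tool_rot'],s['force'],s['wrist_torque'])
out=[]
for n,c in [('scene',(340,160)),('side',(205,220))]:
    im,d,K,T=cam(n); x0=c[0]-40;y0=c[1]-40
    out.append(cv2.convertScaleAbs(cv2.resize(im[y0:y0+80,x0:x0+80,::-1],(400,400),interpolation=cv2.INTER_CUBIC),alpha=1.4,beta=-40))
cv2.imwrite('pics/pull.png',np.hstack(out))
E
```

```text
12.0 [ 0.55719011 -0.09995834  0.19661779] [-1.79990222e+02  2.88795386e-02  9.49838761e+01] [ 0.07428196  0.01603394 -1.04254483] [-0.00869957 -0.09695455  0.03791742]
```

View pics/pull.png

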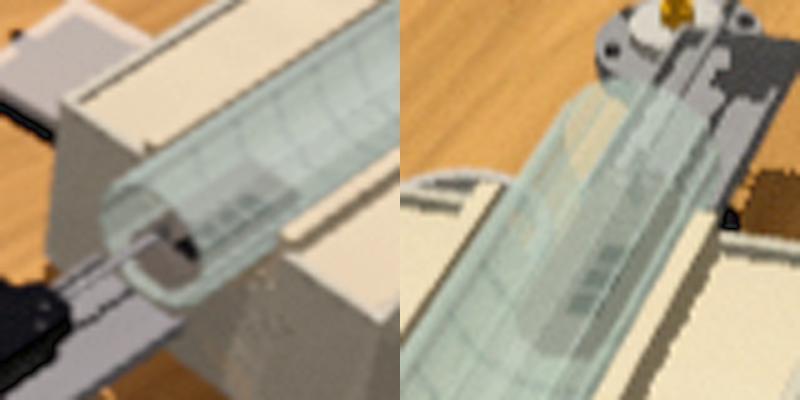

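The boat is following the hook and its near end is now close to the mouth at (165,235) in the scene half. I keep pulling.

Request:
move_arm(steps=[[[-0.004,0,0],0],[[-0.01,0,0],0],[[-0.017,0,0],0],[[-0.025,0,0],0],[[-0.033,0,0],0],[[-0.041,0,0],0],[[-0.05,0,0],0],[[-0.059,0,0],0],[[-0.068,0,0],0],[[-0.077,0,0],0],[[-0.086,0,0],0],[[-0.095,0,0],0],[[-0.104,0,0],0],[[-0.113,0,0],0],[[-0.122,0,0],0],[[-0.13,0,0],0],[[-0.136,0,0],0],[[-0.14,0,0],0],[[-0.14,0,0],0],[[-0.14,0,0],0]])

```text
time_s: 14.6
tool_pos: [0.5696, -0.2388, 0.1968]
tool_rot: [180.0, 0.0, 95.0]
force: [0.1, 0.2, 0.1]
grip_width: 0.0134
```

```bash
python3 - <<'E'
from h import *
s=env.get_obs(); print(s['time_s'],s['tool_pos'],s['tool_rot'],s['force'],s['wrist_torque'])
out=[]
for n,c in [('scene',(310,190)),('side',(220,195))]:
    im,d,K,T=cam(n); P=cloud(d,K,T);x0=c[0]-40;y0=c[1]-40
    out.append(cv2.resize(im[y0:y0+80,x0:x0+80,::-1],(400,400),interpolation=cv2.INTER_CUBIC))
    M=np.array([.5424,.1035,0]);a=np.array([-.0872,.9962,0]);b=np.array([.9962,.0872,0])
    Q=P.reshape(-1,3)-M; t=Q@a;l=Q@b;m=(abs(l)<.028)&(t>-.16)&(t<.02)&(Q[:,2]>.136)&(Q[:,2]<.149)
    print(n,m.sum(),np.round(np.percentile(t[m],[1,5,50,95,99]),3),np.round(np.percentile(l[m],[3,50,97]),3),np.round(np.percentile(Q[m,2],[50,95]),3))
cv2.imwrite('pics/out.png',np.hstack(out))
E
```

```text
14.6 [ 0.5695579  -0.23878434  0.1967785 ] [1.79987963e+02 1.85359761e-02 9.50244618e+01] [0.13379106 0.21468622 0.06160541] [-0.01713843 -0.12024412 -0.01929328]
scene 175 [-0.131 -0.13  -0.075 -0.031 -0.02 ] [-0.022  0.005  0.02 ] [0.141 0.146]
side 111 [-0.13  -0.129 -0.112 -0.052 -0.041] [-0.025 -0.011  0.016] [0.141 0.148]
```

View pics/out.png

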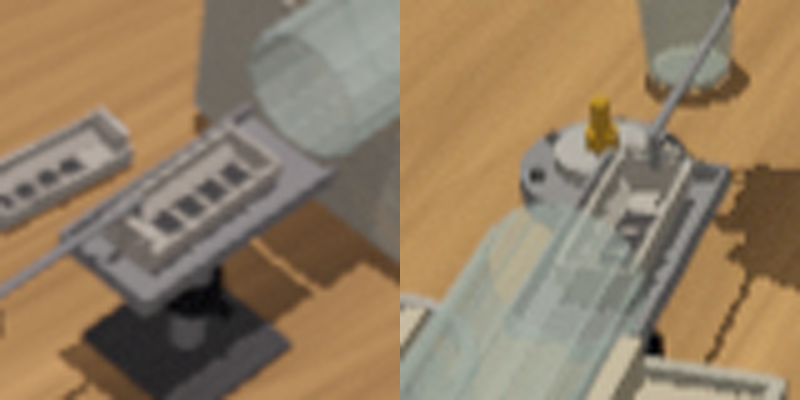

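The boat is fully out and upright on the tray, spanning about (115,240) to (280,160) in the scene half. I ease the hook forward off the bail and lift it straight up.

Request:
move_arm(steps=[[[0.002,0,0],0],[[0.005,0,0],0],[[0.006,0,0],0],[[0.006,0,-0.004],0],[[0.006,0,-0.01],0],[[0.006,0,-0.018],0],[[0.006,0,-0.028],0],[[0.006,0,-0.042],0],[[0.006,0,-0.06],0],[[0.006,0,-0.07],0],[[0.006,0,-0.07],0]])

```text
time_s: 16.08
tool_pos: [0.5695, -0.2329, 0.2679]
tool_rot: [179.9, 0.1, 95.0]
force: [-0.4, 0.0, -0.8]
grip_width: 0.0137
```

```bash
python3 - <<'E'
from h import *
s=env.get_obs(); print(s['time_s'],s['tool_pos'],s['tool_rot'],s['force'],s['wrist_torque'],s['grip_width'])
for n in ['scene','side']:
    im,d,K,T=cam(n); P=cloud(d,K,T); cv2.imwrite(f'pics/{n}_lift.png',im[...,::-1])
    M=np.array([.5424,.1035,0]);a=np.array([-.0872,.9962,0]);b=np.array([.9962,.0872,0])
    Q=P.reshape(-1,3)-M; t=Q@a;l=Q@b;m=(abs(l)<.028)&(t>-.16)&(t<.02)&(Q[:,2]>.136)&(Q[:,2]<.16)
    print(n,m.sum(),np.round(np.percentile(t[m],[1,5,50,95,99]),3),np.round(np.percentile(l[m],[3,50,97]),3),np.round(np.percentile(Q[m,2],[50,95]),3))
    g=s['tool_pos']+[0,0,.011]; y=np.radians(s['tool_rot'][2]);ax=np.array([np.cos(y),np.sin(y),0]);nx=np.array([np.sin(y),-np.cos(y),0])
    Q=P.reshape(-1,3)-g;t=Q@ax;l=Q@nx
    for t0 in(.1,.14,.18):
        k=(abs(l)<.012)&(t>t0)&(t<t0+.04)&(abs(Q[:,2]+.045)<.015);print(t0,k.sum(),np.median(Q[k,2]),np.median(l[k]))
    k=(abs(l)<.012)&(t>.15)&(t<.26)&(abs(Q[:,2]+.05)<.02);print('tmax',t[k].max())
E
```

```text
16.075 [ 0.56950964 -0.23292676  0.26794696] [1.79896505e+02 6.28125581e-02 9.50182308e+01] [-0.43230551  0.02322038 -0.78396194] [ 0.0225809  -0.14669228 -0.0093904 ] 0.013701484342231536
scene 208 [-0.132 -0.131 -0.088 -0.031  0.002] [-0.022 -0.     0.021] [0.142 0.151]
0.1 15 -0.04402802187862609 0.0011012548831968037
0.14 35 -0.043368742018560114 0.001193595938494835
0.18 33 -0.04379224724451469 0.001629750404613589
tmax 0.22309096997233538
side 130 [-0.13  -0.129 -0.118 -0.052 -0.043] [-0.025 -0.01   0.016] [0.141 0.15 ]
0.1 20 -0.045553845670510185 -0.005574979670611746
0.14 19 -0.04587151201620754 -0.005322606995996039
0.18 20 -0.04547226083228617 -0.005369949126999391
tmax 0.2282497171426335
```

Request:
move_arm(steps=[[[-0.006,-0.008,0],-0.01],[[-0.016,-0.023,0],-0.025],[[-0.028,-0.04,0],-0.042],[[-0.04,-0.057,0],-0.058],[[-0.052,-0.073,0],-0.075],[[-0.058,-0.082,0.005],-0.083],[[-0.0599,-0.0849,0.02],-0.0855],[[-0.0599,-0.0849,0.045],-0.0855],[[-0.0599,-0.0849,0.075],-0.0855],[[-0.0599,-0.0849,0.1],-0.0855],[[-0.0599,-0.0849,0.12],-0.0855],[[-0.0599,-0.0849,0.135],-0.0855],[[-0.0599,-0.0849,0.145],-0.0855],[[-0.0599,-0.0849,0.145],-0.0855],[[-0.0599,-0.0849,0.145],-0.0855]])

```text
time_s: 18.05
tool_pos: [0.4902, -0.3001, 0.1224]
tool_rot: [179.9, 0.1, 99.9]
force: [0.1, 0.1, -0.3]
grip_width: 0.0135
```

```bash
python3 - <<'E'
from h import *
s=env.get_obs(); print(s['time_s'],s['tool_pos'],s['tool_rot'],s['force'])
out=[]
for n,c in [('scene',(215,230)),('side',(300,185))]:
    im,d,K,T=cam(n); x0=c[0]-50;y0=c[1]-50
    out.append(cv2.resize(im[y0:y0+100,x0:x0+100,::-1],(400,400),interpolation=cv2.INTER_CUBIC))
cv2.imwrite('pics/rk.png',np.hstack(out))
E
```

```text
18.05 [ 0.49016218 -0.30012678  0.12237111] [1.79944533e+02 5.31225617e-02 9.99212850e+01] [ 0.08862922  0.11847884 -0.2530609 ]
```

View pics/rk.png

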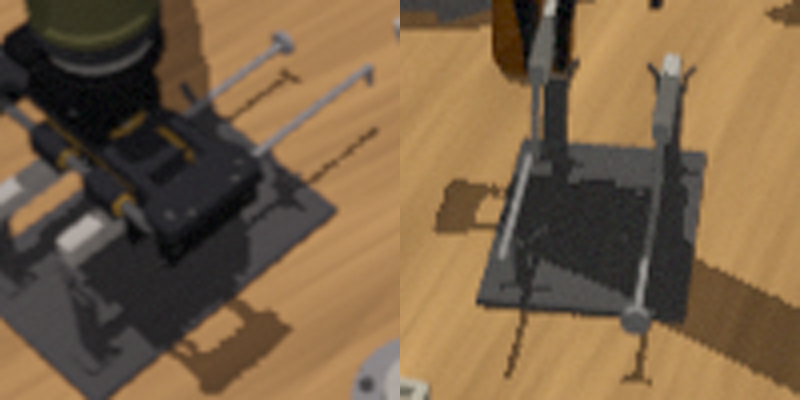

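The rake hangs in line above its cradles. I lower it gently.

Request:
move_arm(steps=[[[0,0,0.006],0],[[0,0,0.014],0],[[0,0,0.022],0],[[0,0,0.029],0],[[0,0,0.035],0],[[0,0,0.039],0],[[0,0,0.0415],0],[[0,0,0.0425],0],[[0,0,0.0425],0],[[0,0,0.0425],0]])

```text
time_s: 19.4
tool_pos: [0.4897, -0.3, 0.0794]
tool_rot: [180.0, 0.0, 99.9]
force: [-0.5, -0.3, -0.8]
grip_width: 0.0136
```

Force is normal and the pose matches the pick pose. I release part way, then retreat upward.

Request:
move_arm(steps=[[[0,0,0],0],[[0,0,0],0],[[0,0,0],0],[[0,0,0],0]], hand=0)

```text
time_s: 19.9
tool_pos: [0.4897, -0.3, 0.0793]
tool_rot: [180.0, 0.0, 99.9]
force: [-0.5, 0.0, -0.5]
grip_width: 0.0409
```

Request:
move_arm(steps=[[[0,0,-0.006],0],[[0,0,-0.02],0],[[0,0,-0.045],0],[[0,0,-0.08],0],[[0,0,-0.12],0],[[0,0,-0.16],0],[[0,0,-0.19],0],[[-0.02,0,-0.2],0],[[-0.06,0,-0.2],0],[[-0.1,0,-0.2],0],[[-0.12,0,-0.2],0],[[-0.12,0,-0.2],0]])

```text
time_s: 21.4
tool_pos: [0.5097, -0.4197, 0.2794]
tool_rot: [180.0, 0.0, 99.8]
force: [0.5, 0.6, 0.5]
grip_width: 0.0434
```

```bash
python3 - <<'E'
from h import *
s=env.get_obs(); print(s['time_s'],s['tool_pos'],s['force'],s['grip_width'])
out=[]
for n in ['scene','side']:
    im,d,K,T=cam(n); P=cloud(d,K,T).reshape(-1,3);P=P[~np.isnan(P[:,0])]
    c=(250,210) if n=='scene' else (260,195)
    out.append(cv2.resize(im[c[1]-70:c[1]+70,c[0]-80:c[0]+80,::-1],(400,350),interpolation=cv2.INTER_CUBIC))
    for nm,b in {'h+':(.45,.53,-.37,-.2,.085,.11),'h-':(.35,.44,-.37,-.2,.085,.11),'rod+':(.43,.56,-.22,-.05,.035,.07),'rod-':(.34,.43,-.22,-.05,.035,.07)}.items():
        p=P[(P>[b[0],b[2],b[4]]).all(1)&(P<[b[1],b[3],b[5]]).all(1)]
        vx=cv2.fitLine(p[:,:2].astype('f4'),cv2.DIST_HUBER,0,.001,.001).ravel()
        print(n,nm,len(p),round(np.degrees(np.arctan2(vx[1],vx[0])),1),np.round(vx[2:],4),round(np.median(p[:,2]),4),np.round([p[:,0].min(),p[:,0].max(),p[:,1].min(),p[:,1].max()],3))
    Q=P-[.5424,.1035,0]; a=np.array([-.0872,.9962,0]);b=np.array([.9962,.0872,0]);t=Q@a;l=Q@b;m=(abs(l)<.028)&(t>-.16)&(t<.02)&(Q[:,2]>.136)&(Q[:,2]<.16)
    print('boat',np.round(np.percentile(t[m],[1,5,50,95]),3),np.round(np.percentile(l[m],[3,50,97]),3))
cv2.imwrite('pics/fin.png',np.hstack(out))
E
```

```text
21.4 [ 0.50971281 -0.41968901  0.27941591] [0.51741233 0.61746184 0.53795278] 0.04344366484152725
scene h+ 297 -79.6 [ 0.4998 -0.3261] 0.0982 [ 0.475  0.516 -0.353 -0.243]
scene h- 199 -78.9 [ 0.4049 -0.3052] 0.0957 [ 0.388  0.426 -0.37  -0.262]
scene rod+ 124 -79.9 [ 0.4642 -0.1506] 0.0472 [ 0.449  0.483 -0.219 -0.079]
scene rod- 122 -81.6 [ 0.3731 -0.1513] 0.0471 [ 0.354  0.398 -0.219 -0.094]
boat [-0.132 -0.13  -0.085 -0.03 ] [-0.022  0.     0.021]
side h+ 119 -80.4 [ 0.4841 -0.2944] 0.0979 [ 0.472  0.511 -0.351 -0.24 ]
side h- 116 -80.8 [ 0.3957 -0.3127] 0.0979 [ 0.384  0.42  -0.37  -0.255]
side rod+ 96 -79.9 [ 0.4627 -0.1666] 0.0457 [ 0.444  0.48  -0.22  -0.077]
side rod- 119 -80.3 [ 0.3675 -0.1427] 0.0464 [ 0.35   0.391 -0.217 -0.088]
boat [-0.131 -0.129 -0.12  -0.054] [-0.025 -0.008  0.016]
```

View pics/fin.png

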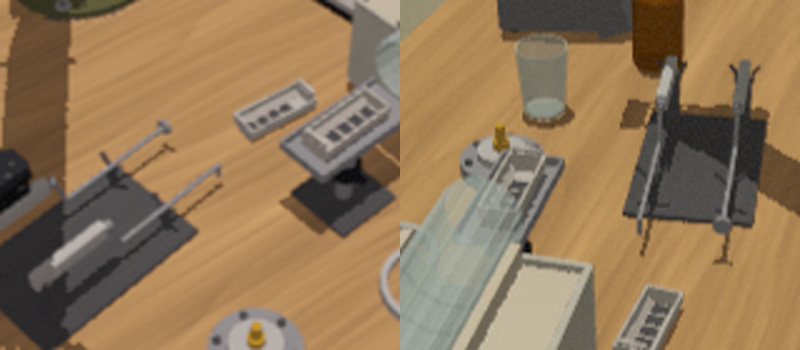

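The rake is back in its cradles with the same measured extents as at the start. The boat is upright on the tray and the arm is clear.

```bash
python3 -c "
from cell import env
print(env.sign_off())"
```

```text
the job is handed in; nothing more can be done
None
```

The boat is out on the loading tray, upright, and the rake is back in its own cradles. I signed off shortly after 21.4 s of robot time, against the 58 s limit; sign-off reports no verdict.

**What I did:** I gripped the rake, carried its hook into the tube above the bail and lowered it behind. I then drew the boat straight out, unhooked upwards and laid the rake back at the pose where I picked it up.

**Last checks:**
- **Boat:** it lies about 30 to 131 mm outside the mouth, within the tray's 2 to 152 mm, and roughly centred across it.
- **Rake:** its handle and rod lie within about 2 mm of where they started in both cameras.
- **Other things:** the push rod measured unmoved. The spare boat, flange and beaker look undisturbed, but I did not measure them again.
- **Forces:** wrist readings at the end of each move stayed under about 2 N, so I saw no sign of a knock on the tube. I did not record forces during the moves.

**Disagreements:**
- The two fixed cameras differed by about 4 to 6 mm sideways, so I worked from their average.
- The trained networks did not find the boat inside the tube. I placed it from the pictures by eye and lowered the hook well behind the bail for margin.

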